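# Press the lug bracket home in the corner of the marking jig

## Task

Get the loose lug bracket ready for marking: put it flat on the marking jig's plate, in the corner that the rear fence makes with the end fence (look which end of the jig the end fence is fitted at today), with a long side of its flange flush against the rear fence and an end of its flange flush against the end fence. Finish while still holding the bracket there, pressed firmly against both fences at once: do not let go. Leave the tape roll, the hex key and the spanner where they are.

Things in the scene. Friction and masses are not known exactly. Their poses are not given: they have to be found in the camera images.
- bracket_center (a point): the loose lug bracket, bare aluminium, 0.15 to 0.3 kg: a flat rectangular flange 50 mm (its x) by 70 mm (its y) and 14 mm thick, with one upright lug on its middle, 12 mm thick (x), 40 mm wide (y), its rounded top (radius 20 mm) 52 mm above the underside; a bushed hole through the lug along x. The same after a half turn. It starts upright on the table. This point is its centre, 26 mm above its underside, in the middle of the lug; z up
- bracket: the same bracket, smooth and lightly oiled: it slides easily on the jig's plate and fences (friction about 0.2); origin at the centre of its underside
- jig: the marking jig's base plate, aluminium, fixed to the table, 120 mm (its x) by 200 mm (its y) by 10 mm thick; origin at the centre of its underside, on the table; its top is 10 mm above that. The rear fence stands on it along its +x edge; the end fence stands at its +y end or its -y end
- rear_fence: the rear fence, a fixed steel bar on the jig plate, 15 mm thick (x), 200 mm long (y), 22 mm high; origin at the centre of its underside, 52.5 mm to +x of the jig's origin and 10 mm above the table; its working face is 7.5 mm to -x of its origin. Axes as the jig's
- end_fence: the end fence, a fixed steel bar on the jig plate square to the rear fence, 95 mm long (x), 15 mm thick (y), 22 mm high, at one end of the plate or the other; origin at the centre of its underside, 92.5 mm to +y or to -y of the jig's origin; its working face is the one that looks to the jig's middle, 7.5 mm from its origin. Axes as the jig's
- cover_strip: a flat black strip, 95 x 15 mm and only 3 mm high, fixed on the plate at the end where the end fence is not fitted; it is no fence. Origin at the centre of its underside
- tape_roll: a roll of masking tape lying flat, 100 mm across, 25 mm high, origin at the centre of its underside; leave it alone
- hex_key: a small bent hex key lying flat, 33 x 83 x 5 mm, origin at the centre of its underside; leave it alone
- wrench: a double-ended spanner lying flat, 37 x 159 x 6 mm, long along its y, origin at the centre of its underside; leave it alone
Not all that is in view belongs to the job. Of the things that look like the bracket, the largest one is meant.

How it is judged (in metres and radians):
At the end, for the whole second after the job is handed in: Bracket flat on the jig plate (height 3 mm, tilt 0.06 rad), square to the fences (0.05 rad), within 2 mm of rear and end fence, pressing on each with over 1 N, held by the fingers (over 1 N), under 10 mm/s; tape roll, hex key, spanner within 30 mm of their starts (contact force between bracket and rear_fence above 1 N and contact force between bracket and end_fence above 1 N and contact force between the fingers and bracket above 1 N and x of bracket_center in the frame of rear_fence between -0.0345 and -0.0305 m and (y of bracket_center in the frame of end_fence between 0.0405 and 0.0445 m or y of bracket_center in the frame of end_fence between -0.0445 and -0.0405 m) and y of bracket_center in the frame of jig between -0.06 and 0.06 m and z of bracket_center in the frame of jig between 0.033 and 0.039 m and angle between the y axis of bracket_center and the y axis of rear_fence, either way round below 0.05 rad and angle between bracket_center's own z axis and vertical below 0.06 rad and linear speed of bracket below 0.01 m/s and distance of each of tape_roll, hex_key, wrench from where it was at the start of the episode below 0.03 m); the arm keeps its last pose, push and grip.
It fails at once if the tape roll, hex key or spanner is pushed away (distance of any of tape_roll, hex_key, wrench from where it was at the start of the episode above 0.03 m).
It also fails if it takes over 48 s, if anything falls off the work surface, if the arm or the gripper's body presses on something with over 40 N, if the wrist force passes 120 N, or if a joint passes its speed limit or range.

## Robot

A 6-joint arm with a two-finger parallel gripper is mounted at the origin on a cart in front of the work surface, level with it; the furniture and walls round the work are solid. World frame = base frame: x ahead of the robot, y to its left, z up, the work surface at z = 0. Lengths are in m, angles in degrees, forces in N, time in s.
With the tool pointing down it reaches from about 0.275 to 0.825 m from the base axis. Payload 5.2 kg.
Tool frame: the origin (TCP) lies at the very end of the fingers, on their centre line; the grasp point (between the pads) lies ctrl.tcp_to_grasp behind it (ctrl.tcp_to_grasp is the distance from the TCP to the grasp point, in m); z points along the fingers, y is the line along which they close (so a half turn about z gives the same grasp; the last joint's range is limited). The gripper opens to 93 mm and grips with 3 to 60 N. Pads are 15 mm wide; open, the fingers measure 128 mm over their backs; the gripper's body (75 mm by 188 mm) begins 65 mm behind the grasp point.
Start: joints at [65.386, 14.817, 87.949, -0, 77.235, -11.62], TCP at [0.124, 0.536, 0.219] pointing down, gripper open.
Joint ranges: [-179.93, 179.93], [-52.35, 119.4], [10.71, 147.94], [-69.91, 249.91], [12.55, 155.21], [-178.61, 178.61]. Speed limits (degrees/s): [147.25, 147.25, 180, 180, 180, 180].

## Interface

Orientations are given as a 3x3 rotation matrix whose columns are the frame's x, y, z axes.
In Python, from cell import read_state, viewer, order, ctrl gives the robot as it stands.
- The arm moves only by the tool drive_tool, never from a script. Its argument "deltas" is a list of rows, each a list of 4 numbers: the shift along the tool's x, y, z each as a share of 200 mm, from -1 to 1, then the turn about the tool's z as a share of pi rad, from -1 to 1. In form: [[tx, ty, tz, spin], ...]. A call has 1 to 20 rows; each row is the pose to reach, as a shift and turn from the pose commanded when the call began, along the tool's axes at that moment, turning the shorter way round; what a row does not reach only later rows make up. A row lasts 1/10 s, in which the tool goes at most 50 mm and 8.59 degrees, less where a joint would pass 70% of its speed; a pose out of reach is approached as far as the arm can. A call with a number of a shift or a turn outside -1 to 1 is refused whole. A call with a gripper value outside its range is refused whole. "claw" is the gripper command: -1 is fully open, 1 is shut, values between are in proportion, set as the call begins (left out, the last holds). The fingers move at their own pace and stop on an object; the grip force is fixed at half the most. Time passes only in rows, so rows that repeat a pose let the fingers close. It gives the time, the measured TCP pose, the force, the opening and the grip force at its end, in the units of the state.
- read_state(): the state, without advancing time (a new reading comes with each control period).
- viewer.get_image(name): name is "scene" or "side" or "wrist"; returns a dict with "frame" (480x640x3 uint8, red, green, blue), "vertical_fov" (degrees; the focal length in pixels is half the picture's height over the tangent of half this angle, whatever the lens; pixels are square), "cx", "cy" (the principal point, pixels), "k1" (the pictures are not rectified: a ray, as slopes to the right and down, at radius r is drawn at 1 + k1 r^2 times it, then the intrinsics apply), "pose" (4x4, takes a point from camera to world coordinates). Camera axes: x right, y down, z forward; pixel columns grow to the right and rows downward; lengths in m; the calibration is good to about 2 mm. A picture is of the moment at which its call begins. There is no depth.
- order.finish_job(): hands the job in; it is judged then, once.
The state is a dict: "time": time; "qpos": joint angles; "joint_velocities": joint speeds; "effort": joint torques, N m; "ee_pos": TCP position; "orientation": TCP orientation; "contact_force": force on the tool from outside, world axes, zero at the start; "ft_torque": the same for the moment, N m; "width": finger opening in m; "gripper_force": force on a finger pad.
Only numpy, scipy, OpenCV 4.12 (cv2) and the standard library are available. Lean on these libraries where they do the work, as an engineer would, in place of code of your own. Each camera call takes 0.05 s, during which the arm holds its last target. There are 200 camera calls.

## Working session

There is one attempt and no reset: what is moved stays moved. The work goes in short steps, Python scripts to look and compute and a tool call to move; the robot and the scene stay as the last step left them, time stands still between calls to the robot, and variables do not carry over. Pictures are saved under pics/ and viewed, at most 10 in all, crops included, and the job is handed in when it is done.

Besides the shell and the picture viewer there is one more tool, called after "Call:" as a command line: name --pt "numbers of a row" for each row, then --argument value for the rest. drive_tool: Moves the arm, as the interface text tells. Shift numbers are shares of 200 mm and turn numbers shares of pi rad, none past 1 either way. Its arguments: {"type":"object","properties":{"deltas":{"type":"array"},"claw":{"type":"number"}},"required":["deltas"]}

```bash
mkdir -p pics; ls
cat > h.py <<'E'
import numpy as np, cv2
from cell import read_state, viewer, order, ctrl
def grab(n,f):
    d=viewer.get_image(n); np.savez('pics/'+f+'.npz',**{k:np.array(v) for k,v in d.items()})
    cv2.imwrite('pics/'+f+'.png',d['frame'][:,:,::-1]); return d
def load(f): return dict(np.load('pics/'+f+'.npz'))
def KD(d):
    fl=240/np.tan(np.radians(float(d['vertical_fov']))/2)
    return np.array([[fl,0,float(d['cx'])],[0,fl,float(d['cy'])],[0,0,1]]),np.array([float(d['k1']),0,0,0])
def ray(d,uv):
    K,D=KD(d); n=cv2.undistortPoints(np.array(uv,float).reshape(-1,1,2),K,D)[:,0]
    P=d['pose']; return P[:3,3],np.c_[n,np.ones(len(n))]@P[:3,:3].T
def plane(d,uv,z):
    o,r=ray(d,uv); return o+r*((z-o[2])/r[:,2])[:,None]
def proj(d,p):
    K,D=KD(d); P=np.linalg.inv(d['pose']); return cv2.projectPoints(np.array(p,float).reshape(-1,1,3),cv2.Rodrigues(P[:3,:3])[0],P[:3,3],K,D)[0][:,0]
E
python3 - <<'E'
from h import *
for n in ('scene','side','wrist'):
    d=grab(n,n+'0'); print(n,d['vertical_fov'],d['k1'],np.round(d['pose'],3).tolist())
s=read_state(); print(s['time'],s['ee_pos'],s['orientation'],s['width'],ctrl.tcp_to_grasp)
a=[cv2.imread(f'pics/{n}0.png') for n in ('scene','side')]
E
```

```text
pics
scene 49.864802931198234 -0.04863293978751983 [[0.677, -0.557, 0.482, 0.15], [-0.736, -0.518, 0.436, -0.501], [0.007, -0.65, -0.76, 0.708], [0.0, 0.0, 0.0, 1.0]]
side 48.36193131297919 0.024206418966470248 [[-1.0, -0.017, 0.004, 0.569], [-0.012, 0.526, -0.85, 0.777], [0.013, -0.85, -0.526, 0.623], [0.0, 0.0, 0.0, 1.0]]
wrist 60.38206069794583 -0.053041302517069344 [[0.225, 0.932, 0.284, 0.044], [0.974, -0.215, -0.068, 0.555], [-0.002, 0.292, -0.956, 0.385], [0.0, 0.0, 0.0, 1.0]]
0.15 [0.12349013 0.53553479 0.21802678] [[-9.74382958e-01  2.24894443e-01 -5.82941462e-04]
 [ 2.24895021e-01  9.74382175e-01 -1.26758229e-03]
 [ 2.82935557e-04 -1.36621121e-03 -9.99999027e-01]] 0.0927986107969856 0.0188
```

View pics/scene0.png

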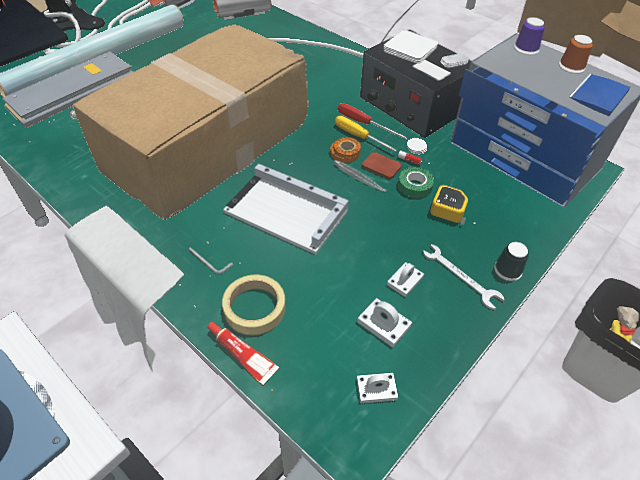

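View pics/side0.png

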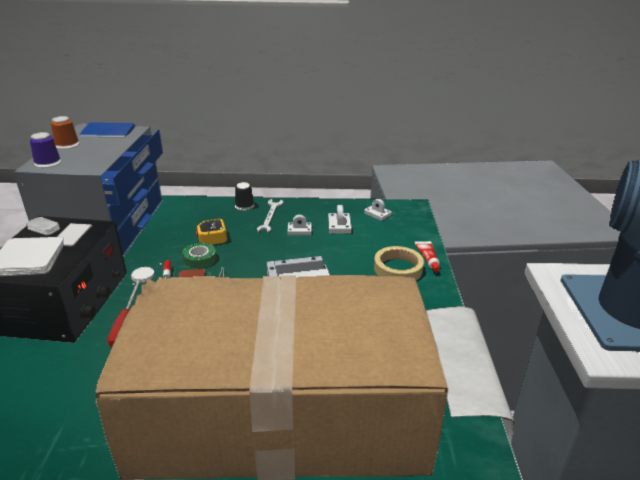

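The scene view shows three bracket look-alikes at about (384,321), (405,277) and (378,387). The first looks the largest. The jig is at about (287,207). It has a raised fence along its upper edge, a bar at the right end (330,225) and a dark strip at the left (241,193). I'll check this in an enlarged crop.

Run:
```python
from h import *
im=cv2.imread('pics/scene0.png')
a=cv2.resize(im[255:410,345:440],None,fx=3.8,fy=3.8,interpolation=cv2.INTER_CUBIC)
b=cv2.resize(im[155:265,215:355],None,fx=3.1,fy=3.1,interpolation=cv2.INTER_CUBIC)
o=np.zeros((600,800,3),np.uint8); o[:a.shape[0],:a.shape[1]]=a; o[:b.shape[0],362:362+b.shape[1]]=b
print(a.shape,b.shape)
cv2.imwrite('pics/crop1.png',o)
d=load('scene0')
print('rough', plane(d,[[384,321],[405,277],[378,387]],.014).round(3).tolist(), plane(d,[[287,207],[225,210],[317,250],[348,212],[253,304],[462,278],[213,262]],.01).round(3).tolist())
```

```text
(589, 361, 3) (341, 434, 3)
rough [[0.538, -0.297, 0.014], [0.63, -0.27, 0.014], [0.446, -0.358, 0.014]] [[0.613, -0.01, 0.01], [0.529, 0.069, 0.01], [0.575, -0.121, 0.01], [0.682, -0.102, 0.01], [0.423, -0.122, 0.01], [0.696, -0.341, 0.01], [0.434, -0.009, 0.01]]
```

View pics/crop1.png

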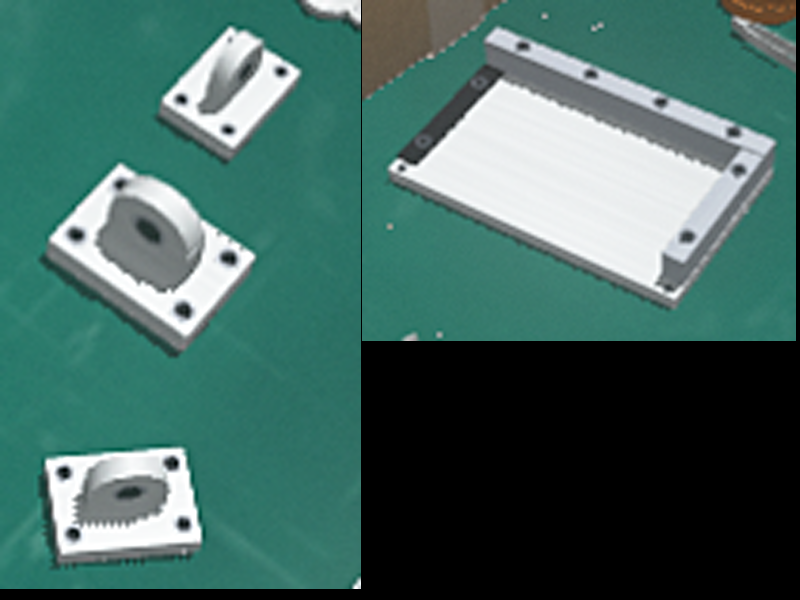

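The crop confirms it: the middle bracket at (384,321) is clearly the largest of the three, with a flange about 45 px across against 30–37 px for the others. The end fence is at the jig's right end, around (335,225). The black strip is flat on the left. I'll measure both from the corners.

```bash
cat >> h.py <<'E'
def rect(P):  # sequential corners -> centre, edge lengths, angle of edges
    P=P[:,:2]; e=np.roll(P,-1,0)-P
    return P.mean(0).round(4),np.linalg.norm(e,axis=1).round(4),np.degrees(np.arctan2(e[:,1],e[:,0])).round(1)
E
python3 - <<'E'
from h import *
d=load('scene0')
print(*rect(plane(d,[[357.6,318.2],[377,298.4],[412.1,322.6],[393.7,344]],.014)))
f=plane(d,[[224,209],[315,250.5]],.01);r=plane(d,[[256.3,164.7],[348.2,201.8]],.032)
print(*rect(np.array([f[0],f[1],r[1],r[0]])))
print(r.round(4).tolist())
# other small ones sanity
for uv in ([[387,277],[405,262],[424,274],[405,292]],[[357,376],[394,373],[397,398],[360,402]]): print(*rect(plane(d,uv,.01)))
s=read_state(); print(s['qpos'])
E
```

```text
[ 0.5402 -0.2971] [0.0499 0.0683 0.0495 0.0691] [   0.8  -88.6 -178.3   91.7]
[ 0.6065 -0.0115] [0.1968 0.115  0.203  0.1135] [ -77.6   10.7  102.8 -166.2]
[[0.6398, 0.0996, 0.032], [0.6849, -0.0983, 0.032]]
[ 0.6343 -0.2682] [0.0466 0.0388 0.0517 0.0405] [ -4.1 -88.4 178.   84.2]
[ 0.4466 -0.3557] [0.0546 0.0383 0.0531 0.0395] [ -42.4 -136.5  138.9   45.8]
[ 6.53840816e+01  1.48491944e+01  8.79947270e+01  1.15946569e-04
  7.72360176e+01 -1.16192496e+01]
```

Call:
drive_tool --pt "0 0 -0.3 0" --pt "-0.2 -0.25 -0.4 0" --pt "-0.4 -0.5 -0.4 0" --pt "-0.6 -0.7 -0.4 0" --pt "-0.74 -0.9 -0.4 0" --pt "-0.74 -0.9 -0.4 0" --claw 0

```text
time: 0.75
ee_pos: [0.2278, 0.325, 0.2986]
orientation: [[-0.974, 0.225, 0.001], [0.225, 0.974, -0.001], [-0.001, -0.0, -1.0]]
contact_force: [0.5, -0.9, 0.0]
width: 0.0496
gripper_force: 0.0
```

Call:
drive_tool --pt "-0.2 -0.25 0 0" --pt "-0.4 -0.5 0 0" --pt "-0.6 -0.7 0 0" --pt "-0.74 -0.9 0 0" --pt "-0.74 -0.9 0 0"

```text
time: 1.25
ee_pos: [0.3318, 0.1159, 0.2986]
orientation: [[-0.974, 0.227, 0.0], [0.227, 0.974, -0.001], [-0.001, -0.0, -1.0]]
contact_force: [1.3, -0.1, 0.9]
width: 0.0464
gripper_force: 0.0
```

Call:
drive_tool --pt "-0.2 -0.25 0 0" --pt "-0.4 -0.5 0 0" --pt "-0.6 -0.7 0 0" --pt "-0.74 -0.9 0 0" --pt "-0.74 -0.9 0 0"

```text
time: 1.75
ee_pos: [0.4356, -0.0932, 0.2982]
orientation: [[-0.974, 0.227, -0.0], [0.227, 0.974, -0.0], [0.0, -0.0, -1.0]]
contact_force: [-0.8, 1.0, 0.0]
width: 0.0465
gripper_force: 0.0
```

Run:
```python
from h import *
s=read_state(); R=s['orientation'];print(s['time'],s['ee_pos'],s['qpos'],s['width'])
print(R.T@(np.array([.540,-.297,.15])-s['ee_pos'])/.2)
```

```text
1.75 [ 0.43561201 -0.0932332   0.29820216] [-2.64619525e+01  1.19745501e+00  9.29607964e+01 -2.42701995e-02
  8.58516477e+01 -1.03335194e+02] 0.04652306690982043
[-0.73985513 -0.87342369  0.74113866]
```

Call:
drive_tool --pt "-0.2 -0.2 0 0.04" --pt "-0.4 -0.4 0 0.08" --pt "-0.55 -0.6 0.1 0.13" --pt "-0.7 -0.8 0.3 0.17" --pt "-0.74 -0.87 0.5 0.22" --pt "-0.74 -0.87 0.7 0.26" --pt "-0.74 -0.87 0.74 0.31" --pt "-0.74 -0.87 0.74 0.35" --pt "-0.74 -0.87 0.74 0.4" --pt "-0.74 -0.87 0.74 0.42" --pt "-0.74 -0.87 0.74 0.42" --pt "-0.74 -0.87 0.74 0.42"

```text
time: 2.95
ee_pos: [0.5398, -0.2928, 0.1504]
orientation: [[-0.027, 1.0, -0.0], [1.0, 0.027, 0.0], [0.0, -0.0, -1.0]]
contact_force: [-0.0, -0.6, -0.2]
width: 0.0463
gripper_force: 0.0
```

Run:
```python
from h import *
d=grab('wrist','w1')
s=read_state();print(s['time'],s['ee_pos'],s['qpos'],proj(d,[[.54,-.297,.014]]))
```

```text
3.0 [ 0.53985228 -0.29283847  0.15050782] [-3.88696332e+01  2.42120181e+01  8.42131218e+01 -2.04131556e-03
  7.15933457e+01 -4.03791377e+01] [[325.83780648 232.03847958]]
```

View pics/w1.png

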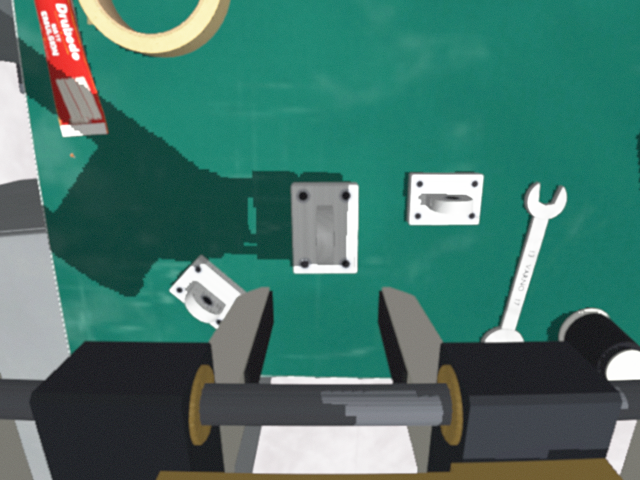

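The wrist view shows the bracket at (325,228), with its flange corners near (292,183) and (358,183) and its hole centres near (302,196), (346,195), (346,264) and (304,263). The lug is at (325,230). The small bracket at (445,200) is clear of the fingers if they stay half closed.

Run:
```python
from h import *
d=load('w1'); g=cv2.cvtColor(d['frame'],cv2.COLOR_RGB2GRAY)
H=[]
for u,v in [(302,196),(346,195),(346,264),(304,263)]:
    p=g[v-7:v+8,u-7:u+8].astype(int); m=(p<70); y,x=np.nonzero(m); H.append([u-7+x.mean(),v-7+y.mean()])
print(np.round(H,1).tolist()); P=plane(d,H,.014); print(*rect(P))
s=read_state(); R=s['orientation']; c=np.r_[rect(P)[0],.024]; print(R.T@(c-s['ee_pos'])/.2)
```

```text
[[302.6, 195.6], [345.2, 195.2], [344.7, 263.2], [304.2, 263.8]]
[ 0.5387 -0.2956] [0.0317 0.0539 0.0318 0.0542] [   2.   -88.1 -177.5   91.9]
[-0.01376693 -0.00595395  0.63253822]
```

Call:
drive_tool --pt "-0.01 0 0.2 -0.003" --pt "-0.014 -0.006 0.4 -0.003" --pt "-0.014 -0.006 0.55 -0.003" --pt "-0.014 -0.006 0.63 -0.003" --pt "-0.014 -0.006 0.63 -0.003" --pt "-0.014 -0.006 0.63 -0.003"

```text
time: 3.6
ee_pos: [0.539, -0.2959, 0.025]
orientation: [[-0.035, 0.999, 0.0], [0.999, 0.035, -0.0], [-0.0, 0.0, -1.0]]
contact_force: [0.7, -0.7, 0.2]
width: 0.0462
gripper_force: 0.0
```

Call:
drive_tool --pt "0 0 0 0" --pt "0 0 0 0" --pt "0 0 0 0" --pt "0 0 0 0" --pt "0 0 0 0" --pt "0 0 0 0" --pt "0 0 0 0" --pt "0 0 0 0" --claw 1

```text
time: 4.4
ee_pos: [0.539, -0.2958, 0.025]
orientation: [[-0.034, 0.999, 0.0], [0.999, 0.034, -0.0], [-0.0, 0.0, -1.0]]
contact_force: [-1.0, 0.2, 4.2]
width: 0.0117
gripper_force: 30.0
```

Call:
drive_tool --pt "0 0 -0.1 0" --pt "0 0 -0.3 0" --pt "0.1 0 -0.45 0" --pt "0.3 0.1 -0.45 0" --pt "0.5 0.15 -0.45 0" --pt "0.7 0.2 -0.45 0" --pt "0.85 0.2 -0.45 0" --pt "0.85 0.2 -0.45 0"

```text
time: 5.2
ee_pos: [0.572, -0.12, 0.1138]
orientation: [[-0.038, 0.999, -0.002], [0.999, 0.038, 0.002], [0.003, -0.002, -1.0]]
contact_force: [0.5, 0.4, -2.6]
width: 0.0117
gripper_force: 30.0
```

Call:
drive_tool --pt "0.2 0.05 0 -0.03" --pt "0.4 0.11 0 -0.058" --pt "0.48 0.15 0 -0.058" --pt "0.48 0.15 0 -0.058" --pt "0.48 0.15 0 -0.058" --pt "0.48 0.15 0 -0.058"

```text
time: 5.8
ee_pos: [0.5994, -0.029, 0.1143]
orientation: [[-0.213, 0.977, -0.001], [0.977, 0.213, -0.001], [-0.0, -0.001, -1.0]]
contact_force: [0.1, -0.7, -1.6]
width: 0.0119
gripper_force: 30.0
```

Run:
```python
from h import *
d=grab('wrist','w2')
s=read_state();print(s['time'],s['ee_pos'],s['qpos'],s['contact_force'],s['ft_torque'],proj(d,[[.637,-.056,.01]]))
```

```text
5.85 [ 0.599444   -0.02905683  0.11441572] [-1.33946871e+01  2.47662324e+01  8.88340799e+01 -3.41796265e-02
  6.64273525e+01 -2.56490012e+01] [-0.38101004 -0.33114277 -2.15930884] [-0.12852066  0.05195402  0.01202214] [[368.89442232 285.16620215]]
```

View pics/w2.png

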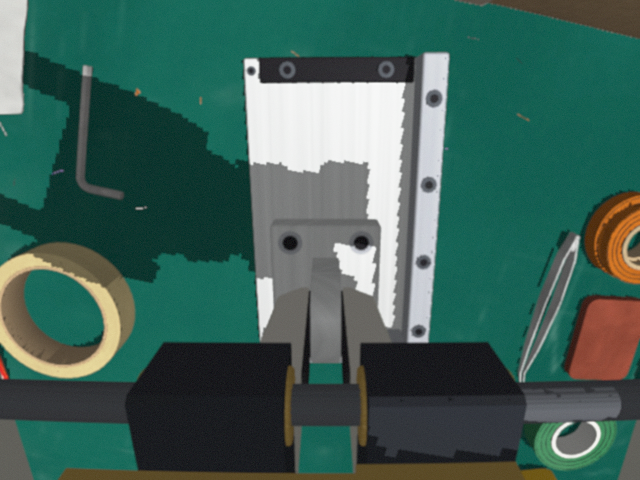

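The wrist view shows the bracket held square, with its flange edge at (272–380,222). The rear fence is on the right, with screws at (434,98), (428,185), (423,262) and (418,331). The black strip is at the far end, so the end fence is hidden under the gripper.

Run:
```python
from h import *
d=load('w2'); s=read_state(); R=s['orientation']
P=plane(d,[[434,98],[428,185],[423,262],[418,331]],.032)[:,:2]
v=P[0]-P[-1]; yaw=np.degrees(np.arctan2(-v[0],v[1])); print('screws',P.round(4).tolist(),yaw)
L=plane(d,[[245,59],[259,300]],.01)[:,:2]; v=L[0]-L[1]; print('left edge',L.round(4).tolist(),np.degrees(np.arctan2(-v[0],v[1])))
F=plane(d,[[447,54]],.032)[:,:2]; print('far fence corner (jig 60,100)',F)
# flange far edge of held bracket, corners, top at z=TCP-.01
B=plane(d,[[272,222],[380,221]],s['ee_pos'][2]-.01)[:,:2]; v=B[1]-B[0]; print('flange far edge',B.round(4).tolist(),np.linalg.norm(v),np.degrees(np.arctan2(v[1],v[0])))
a=np.radians(yaw); ex=np.array([np.cos(a),np.sin(a)]); ey=np.array([-ex[1],ex[0]])
print('tool yaw',np.degrees(np.arctan2(R[1,1],R[0,1])))
sc=P.mean(0); x0=(sc@ex)-.0525; y0=(F[0]@ey)-.1
print('jig', x0*ex+y0*ey, 'left edge x',(L@ex)-x0)
d0=load('scene0'); E=plane(d0,[[348.2,201.8]],.032)[0,:2]; print('scene near corner jig', E@ex-x0,E@ey-y0)
t=(x0+.02)*ex+(y0-.05)*ey; print('target',t)
c=s['ee_pos'][:2]; m=B.mean(0)-.035*ey; print('tcp rel target in jig',(c-t)@ex,(c-t)@ey,'bracket est',m,(m-t)@ex,(m-t)@ey)
```

```text
screws [[0.6411, 0.0741], [0.6518, 0.0246], [0.6627, -0.0241], [0.6736, -0.073]] 12.4606988086704
left edge [[0.5268, 0.0733], [0.5623, -0.0842]] 12.723170002417406
far fence corner (jig 60,100) [[0.64171932 0.09856555]]
flange far edge [[0.5687, 0.0021], [0.6153, 0.0127]] 0.04778556271387466 12.839998077826241
tool yaw 12.267984985374326
jig [ 0.60621533 -0.01169235] left edge x [-0.05923096 -0.05849107]
scene near corner jig 0.05808984482169144 -0.10157107920682285
target [ 0.63653271 -0.05619916]
tcp rel target in jig -0.03035855996260984 0.03450560392240476 bracket est [ 0.59952963 -0.02674039] -0.029775134356702482 0.03674900138851925
```

Call:
drive_tool --pt "0 0 0.15 0" --pt "0 0 0.3 0" --pt "0 0 0.36 0" --pt "0 0 0.38 0" --pt "0 0 0.385 0" --pt "0 0 0.39 0" --pt "0 0 0.395 0" --pt "0 0 0.395 0"

```text
time: 6.65
ee_pos: [0.6003, -0.0276, 0.0365]
orientation: [[-0.215, 0.977, 0.001], [0.977, 0.215, -0.0], [-0.001, 0.001, -1.0]]
contact_force: [-0.5, 0.3, -0.9]
width: 0.0119
gripper_force: 30.0
```

Call:
drive_tool --pt "0 0 0.003 0" --pt "-0.05 0.05 0.006 0" --pt "-0.1 0.09 0.006 0" --pt "-0.14 0.12 0.008 0" --pt "-0.15 0.13 0.008 0" --pt "-0.15 0.13 0.008 0" --pt "-0.15 0.13 0.008 0"

```text
time: 7.35
ee_pos: [0.6329, -0.0521, 0.035]
orientation: [[-0.214, 0.977, 0.003], [0.977, 0.214, -0.001], [-0.002, 0.002, -1.0]]
contact_force: [1.0, -0.9, 4.9]
width: 0.0117
gripper_force: 30.0
```

Call:
drive_tool --pt "0 0.005 0 0" --pt "0 0.01 0 0" --pt "0 0.015 0 0" --pt "0 0.02 0 0" --pt "0 0.025 0 0" --pt "0 0.025 0 0"

```text
time: 7.95
ee_pos: [0.6353, -0.0508, 0.035]
orientation: [[-0.215, 0.977, -0.002], [0.977, 0.215, -0.001], [-0.001, -0.002, -1.0]]
contact_force: [-5.9, -1.6, 10.5]
width: 0.012
gripper_force: 30.0
```

Call:
drive_tool --pt "-0.005 0 0 0" --pt "-0.01 0 0 0" --pt "-0.015 0 0 0" --pt "-0.02 0 0 0" --pt "-0.025 0 0 0" --pt "-0.025 0 0 0"

```text
time: 8.55
ee_pos: [0.6362, -0.0545, 0.0351]
orientation: [[-0.215, 0.977, -0.002], [0.977, 0.215, 0.001], [0.001, -0.002, -1.0]]
contact_force: [-6.6, 2.6, 11.2]
width: 0.0117
gripper_force: 30.0
```

```bash
cat > st.py <<'E'
from h import *
s=read_state(); R=s['orientation']; a=np.radians(12.5); ex=np.array([np.cos(a),np.sin(a)]); ey=np.array([-ex[1],ex[0]])
c=s['ee_pos'][:2]-np.array([.6365,-.0562]); f=s['contact_force']
print(s['time'],'off mm',(c@ex*1e3).round(2),(c@ey*1e3).round(2),'z',s['ee_pos'][2].round(4),'F jig',(f[:2]@ex).round(1),(f[:2]@ey).round(1),f[2].round(1),'T',s['ft_torque'].round(2),'yaw',np.degrees(np.arctan2(R[1,1],R[0,1])).round(2))
E
python3 st.py
```

```text
8.55 off mm 0.08 1.7 z 0.0351 F jig -5.9 4.0 11.2 T [0.18 1.06 0.12] yaw 12.41
```

Call:
drive_tool --pt "-0.005 0 0 0" --pt "-0.01 0 0 0" --pt "-0.015 0 0 0" --pt "-0.02 0 0 0" --pt "-0.02 0 0 0"

```text
time: 9.05
ee_pos: [0.6364, -0.0557, 0.0351]
orientation: [[-0.215, 0.977, -0.003], [0.977, 0.215, 0.004], [0.005, -0.002, -1.0]]
contact_force: [-5.5, 10.3, 12.6]
width: 0.0121
gripper_force: 30.0
```

```bash
python3 st.py
```

```text
9.05 off mm 0.04 0.47 z 0.0351 F jig -3.1 11.3 12.6 T [1.53 1.19 0.05] yaw 12.41
```

Call:
drive_tool --pt "0 0.008 0 0" --pt "-0.003 0.016 0 0" --pt "-0.005 0.025 0 0" --pt "-0.005 0.025 0 0" --pt "-0.005 0.025 0 0" --pt "-0.005 0.025 0 0"

```text
time: 9.65
ee_pos: [0.6368, -0.0562, 0.0349]
orientation: [[-0.216, 0.976, -0.013], [0.976, 0.216, 0.004], [0.006, -0.012, -1.0]]
contact_force: [-19.9, 6.8, 21.9]
width: 0.0114
gripper_force: 30.0
```

```bash
python3 st.py
python3 - <<'E'
from h import *
d=grab('scene','s2'); w=grab('wrist','w3')
a=cv2.resize(d['frame'][140:270,210:370,::-1],(800,300) if 0 else None,fx=2.5,fy=2.5,interpolation=cv2.INTER_CUBIC)
b=cv2.resize(w['frame'][150:390,200:500,::-1],None,fx=1.33,fy=1.33)
o=np.zeros((330,800,3),np.uint8);o[:a.shape[0],:400]=a[:330,:400];o[:b.shape[0],400:400+b.shape[1]]=b[:330,:400]
cv2.imwrite('pics/crop3.png',o)
E
python3 st.py
```

```text
9.65 off mm 0.28 -0.09 z 0.0349 F jig -17.9 11.0 21.9 T [0.87 3.52 0.05] yaw 12.45
9.75 off mm 0.23 -0.09 z 0.0348 F jig -17.9 10.1 22.0 T [0.92 3.52 0.02] yaw 12.45
```

View pics/crop3.png

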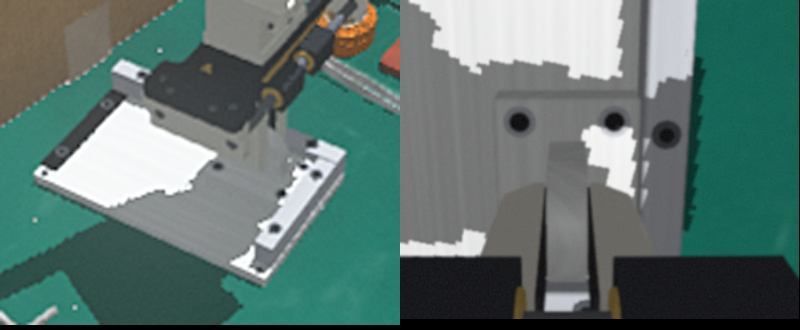

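The scene crop shows the bracket in the corner between the rear fence and the end fence. In the wrist crop its right flange edge sits against the rear fence, and its far edge is at about (273–380,220) in the full picture. I'll push a little harder on the end fence and check the fit.

Call:
drive_tool --pt "-0.005 0 0 0" --pt "-0.01 0 -0.002 0" --pt "-0.012 0 -0.003 0" --pt "-0.012 0 -0.003 0" --pt "-0.012 0 -0.003 0" --pt "-0.012 0 -0.003 0"

```text
time: 10.35
ee_pos: [0.6369, -0.0568, 0.0346]
orientation: [[-0.216, 0.976, -0.014], [0.976, 0.216, 0.006], [0.009, -0.012, -1.0]]
contact_force: [-18.9, 9.5, 19.2]
width: 0.0118
gripper_force: 30.0
```

```bash
python3 st.py
python3 - <<'E'
from h import *
d=load('w3'); B=plane(d,[[273,220],[380,220]],.024)[:,:2]
a=np.radians(12.5); ex=np.array([np.cos(a),np.sin(a)]); ey=np.array([-ex[1],ex[0]]); v=B[1]-B[0]
print((B-[.6062,-.0117])@np.c_[ex,ey],'want x -.005,.045 y -.015',np.degrees(np.arctan2(v[1],v[0])))
E
```

```text
10.35 off mm 0.23 -0.69 z 0.0346 F jig -16.4 13.4 19.2 T [1.73 3.34 0.05] yaw 12.45
[[-0.00306078 -0.01247035]
 [ 0.04454611 -0.01237216]] want x -.005,.045 y -.015 12.618167095095256
```

Run:
```python
from h import *
a=np.radians(12.5); ex=np.array([np.cos(a),np.sin(a)]); ey=np.array([-ex[1],ex[0]])
w=grab('wrist','w4')
for f in ('w3','w4'):
    d=load(f); g=cv2.cvtColor(d['frame'],cv2.COLOR_RGB2GRAY); H=[]
    for u,v in [(290,242),(361,242)]:
        p=g[v-9:v+10,u-9:u+10].astype(int); y,x=np.nonzero(p<45); H.append([u-9+x.mean(),v-9+y.mean()])
    P=plane(d,H,.024)[:,:2]; print(np.round(H,1).tolist(),np.linalg.norm(P[1]-P[0]),((P-[.6062,-.0117])@np.c_[ex,ey]).round(4).tolist(),'want y -.023')
    S=plane(d,[[400,251]],.032)[0,:2]; print('screw',(S-[.6062,-.0117])@np.c_[ex,ey],'w2 screws y',((np.array([[.6411,.0741],[.6518,.0246],[.6627,-.0241],[.6736,-.073]])-[.6062,-.0117])@ey).round(4))
w=load('w4')['frame'][150:390,200:500,::-1]; s=grab('side','side2')['frame'][240:300,240:360,::-1]
o=np.zeros((600,800,3),np.uint8); b=cv2.resize(w,None,fx=1.6,fy=1.6); o[:384,:480]=b; s=cv2.resize(s,None,fx=3,fy=3); o[400:580,:360]=s
cv2.imwrite('pics/crop4.png',o)
```

```text
[[289.4, 241.5], [360.6, 240.7]] 0.032150321677440315 [[0.004, -0.0225], [0.0361, -0.022]] want y -.023
screw [ 0.052754   -0.02419371] w2 screws y [ 0.0762  0.0256 -0.0243 -0.0744]
[[289.4, 240.4], [360.8, 239.7]] 0.03218530432856972 [[0.004, -0.0225], [0.0362, -0.0221]] want y -.023
screw [ 0.05271649 -0.02475056] w2 screws y [ 0.0762  0.0256 -0.0243 -0.0744]
```

View pics/crop4.png

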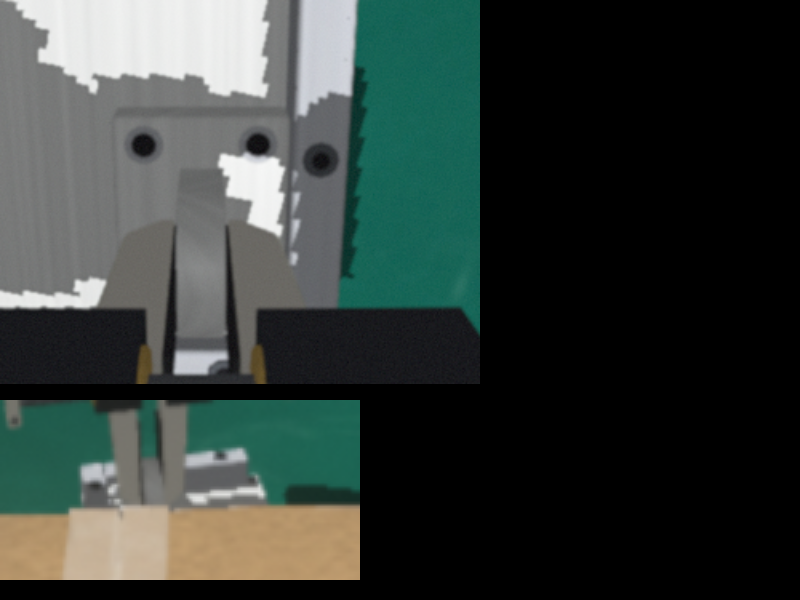

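The holes put the bracket centre at jig x 20.1 mm (20 wanted). In y it is about 0.7 mm from nominal, within calibration error. It did not move under the extra push, so it is seated. The measured forces on the tool are about 16 N at the rear fence and 13 N at the end fence, both well above friction alone. Handing in.

```bash
python3 -c "
from h import *
print(order.finish_job())"
```

```text
the job is handed in; nothing more can be done
None
```

I handed the job in at about 10.5 s with the gripper still holding the bracket flat in the corner of the rear and end fences (end fence at the jig's -y end), pressed against both; the tape roll, hex key and spanner were not touched, and no verdict came back.

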